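# Dial open the locked bearing drawer

### The arm

A 7-joint arm with a two-finger parallel gripper is mounted at the origin on the work surface. World frame = base frame: x ahead of the robot, y to its left, z up, the work surface at z = 0. Lengths are in m, angles in rad, forces in N, time in s.
With the tool pointing down it reaches from about 0.425 to 0.925 m from the base axis. Payload 6.8 kg.
Tool frame: the origin (TCP) lies between the finger pads; the fingertips stand 11 mm ahead of it and the grasp point (between the pads) lies 8 mm behind it; z points along the fingers, y is the line along which they close (so a half turn about z gives the same grasp; the last joint's range is limited). The gripper opens to 85 mm and grips with 20 to 120 N. Pads are 22 mm wide; open, the fingers measure 114 mm over their backs; the gripper's body (76 mm by 85 mm) begins 54 mm behind the grasp point. The pads swing forward as they close: fully open they stand 13 mm farther back than shut.
Start: joints at [-1.259, 0.477, 0.022, 1.555, -0.011, 1.109, -0.083], TCP at [0.275, 0.616, 0.242] pointing down, gripper open.
Joint ranges: [-2.96, 2.96], [-0.34, 2.1], [-1.41, 1.46], [0.24, 2.44], [-1.37, 4.51], [0.17, 1.92], [-2.96, 2.96]. Speed limits (rad/s): [2.39, 2.39, 3.14, 3.14, 3.14, 3.14, 3.14].

### API

Orientations are given as a rotation vector (axis times angle).
In Python, from bench import r, get_image, ticket gives the robot as it stands. The module is installed in compiled form; this text tells all that it offers.
- The arm moves only by the tool arm_command, never from a script. Its argument "moves" is a list that holds one entry, the list of rows, each a list of 7 numbers: the turn, a rotation vector about the tool's x, y, z in rad, then the shift along the tool's x, y, z in cm, then the closure, from -1 (fully open) to 1 (shut), so that 0 is half open. A call has 1 to 8 rows; each row shifts and turns the commanded pose from where the row before left it, along the tool's axes as they then stand; what a row does not reach is not made up. A row lasts 1/12 s, in which the tool goes at most 41.7 mm and 7.16 degrees, less where a joint would pass 70% of its speed; a pose out of reach is approached as far as the arm can. A call is refused whole if a number of a shift passes 4.17 or a number of a turn 0.125, either way. A call with a gripper value outside its range is refused whole. The fingers move at their own pace and stop on an object; the grip force is fixed at half the most. Time passes only in rows, so rows that do not move let the fingers close. It gives the time, the measured TCP pose, the force, the opening and the grip force at its end, in the units of the state.
- r.state(): the state, without advancing time (a new reading comes with each control period).
- get_image(name): name is "scene" or "top" or "wrist"; returns a dict with "image" (400x640x3 uint8, red, green, blue), "camera_matrix" (3x3 intrinsics, pixels), "position" and "orientation" of the camera in the world; the wrist camera has in their place "mount" (4x4, takes a point from camera to tool coordinates, whose origin is the TCP and whose axes are the flange's). Camera axes: x right, y down, z forward; pixel columns grow to the right and rows downward; lengths in m; the calibration is good to about 2 mm. A picture is of the moment at which its call begins: read the wrist's pose just before it. There is no depth.
- ticket.close_job(): hands the job in; it is judged then, once.
The state is a dict: "time_s": time; "q": joint angles; "joint_velocities": joint speeds; "joint_efforts": joint torques, N m; "tcp_pos": TCP position; "orientation": TCP orientation; "wrist_force": force on the tool from outside, world axes, zero at the start; "wrist_torque": the same for the moment, N m; "width": opening from 0.0 (shut) to 1.0 (fully open); "grasp_force": force on a finger pad.
Only numpy, scipy, OpenCV 4.12 (cv2) and the standard library are available. Lean on these libraries where they do the work, as an engineer would, in place of code of your own. Each camera call takes 0.05 s, during which the arm holds its last target. There are 200 camera calls.

### The job

Open the locked walnut bearing drawer by its dial, as you would a two-number safe: turn right (clockwise) until 28 has passed the index once and stop on 28 when it comes round the second time; turn left (anticlockwise) past 37 once and stop on 37 the second time; then turn slowly right until the bolt drops and the dial comes up solid, and do not force the dial or pull at a drawer that is still locked. Then draw the drawer out by its handle, at least 6 cm, let go, and leave the other things on the counter and the cabinet where they are.

Things in the scene. Friction and masses are not known exactly. Their poses are not given: they have to be found in the camera images.
- cabinet: Walnut bench cabinet, 200 mm deep (x), 280 wide (y), 115 tall, fixed to the counter. Origin: centre of its underside; own -x is its front, where the drawer comes out (drawer front's face 114 mm from the origin).
- dial_axis (a point): Centre of the dial's face, 130 mm above the counter, 20 mm towards own -x of the cabinet's middle; axes as the cabinet's, dial turns about z. Dial: dark steel disc, 92 mm diameter, 12 thick, 40 graduations on its sloping rim (0 to 39, no figures, every fifth longer, zero line red), numbers running clockwise round the face. Only a 1.5 mm hub and the spinner knob stand on its face.
- index_mark (a point): Top of the white index post beside the dial's rim, 56 mm from the dial's axis towards the cabinet's own +x (rear), 14 mm above the cabinet's top. The number that stands at this post is the dial's reading.
- dial (a joint): Dial angle in rad, counted on over whole turns. 0: zero line and knob at the index; grows turning left (anticlockwise from above), falls turning right. Reading = angle x 40/2pi, modulo 40: 28 is at -1.885, 37 at -0.471 rad, plus whole turns. Starts between -1.3 and 1.3. Meet each number within 1 graduation (0.16 rad); overrunning it and coming back does not help. Turning takes 2 to 5 N at knob.
- knob (a point): Centre (half-way up) of the red spinner knob, an upright cylinder of 16 mm diameter and 44 mm length on the dial's zero line, 34 mm from the dial's axis, its centre 24 mm above the dial's face (154 mm above the counter). It revolves freely on its own pin, so a gripper that holds it can carry it round in circles without turning itself.
- lockcase: Unseen steel case of the two-wheel lock under the dial; origin as the cabinet's. On the last turn right at an unknown place, new each time, 1/5 to 3/5 of a turn right of 37, its spring bolt drops and holds the dial solid (about 0.1 rad of play) and frees the drawer; if a number was wrong no stop is met. Load limit on the bolt: 32 N (about 22 N at the knob, 32 N at the handle).
- drawer (a joint): How far the drawer is out, in m: 0 shut, 0.10 at its stop. Locked, it gives 1 mm. Free, it takes about 2 N to slide and stays where it is left.
- handle (a point): Middle of the drawer's steel bar handle: round bar, 10 mm diameter, 100 mm long along the cabinet's y, its centre 42 mm in front of the drawer's face, 86 mm above the counter, 29 mm below the cabinet's top. Moves with the drawer along the cabinet's -x.
- yoyo: Matte black yo-yo lying on its side face, 57 mm diameter, 42 mm tall, beside the cabinet. Origin: centre of its underside. To be left alone.
- wrench: Red plastic axle wrench, 116 x 26 x 8 mm, lying flat. Origin: centre of its underside. To be left alone.
- caliper: Steel caliper, 230 mm long, lying flat. Origin: under the middle of its beam. To be left alone.
- jar: Small glass jar of bearings with a steel lid, 41 mm diameter, 46 mm tall, on a rear corner of the cabinet's top. Origin: centre of its underside. To be left alone.
- oiler: Yellow needle oiler, 26 mm diameter, 84 mm tall, on the other rear corner of the cabinet's top. Origin: centre of its underside. To be left alone.
- tray: Grey plastic sorting tray, 100 x 70 x 16 mm, with six bearings. Origin: centre of its underside. To be left alone.
- half: Bare aluminium yo-yo half, 55 mm diameter, 20 mm tall. Origin: centre of its underside. To be left alone.

How it is judged:
At the end, for the whole second after the job is handed in: The drawer stands open by at least 60 mm and at rest, let go (value of joint drawer above 0.06 m and velocity of joint drawer between -0.01 and 0.01 m/s); the robot touches nothing.
It fails at once if the lock's bolt is forced: loaded by dial or drawer above 32 N (contact force between lockcase and anything else above 32 N).
It fails at once if a bystander on the counter or the cabinet is moved by more than 25 mm (distance of any of yoyo, wrench, caliper, jar, oiler, tray, half from where it was at the start of the episode above 0.025 m).
It fails at once if the jar or the oiler is tipped over (angle between any of jar, oiler's own z axis and vertical above 0.5 rad).
It also fails if it takes over 72 s, if anything falls off the work surface, if the arm or the gripper's body presses on something with over 40 N, if the wrist force passes 120 N, or if a joint passes its speed limit or range.

## Working session

There is one attempt and no reset: what is moved stays moved. The work goes in short steps, Python scripts to look and compute and a tool call to move; the robot and the scene stay as the last step left them, time stands still between calls to the robot, and variables do not carry over. Pictures are saved under pics/ and viewed, at most 10 in all, crops included, and the job is handed in when it is done.

Besides the shell and the picture viewer there is one more tool, called after "Emit:" as name([rows], argument=value, ...), one row to a line, values as JSON. arm_command: Moves the arm, as the interface text tells. Its arguments: {"type":"object","properties":{"moves":{"type":"array","items":{"type":"array","items":{"type":"array","items":{"type":"number"}}}}},"required":["moves"]}

```bash
mkdir -p pics; python3 - <<'E'
from bench import r,get_image
import cv2
s=r.state();print(s['time_s'],s['tcp_pos'],s['orientation'],s['q'],s['width'],s['wrist_force'])
for n in('top','scene'):
    d=get_image(n);cv2.imwrite(f'pics/{n}0.png',d['image'][:,:,::-1]);print(n,d['camera_matrix'],d['position'],d['orientation'])
E
```

```text
0.0 [0.27490536 0.6158388  0.24129166] [-6.54583645e-01 -3.07240989e+00  2.93687198e-03] [-1.25910114  0.47782772  0.02236588  1.55648943 -0.01148198  1.10928731
 -0.08313815] 0.9990147396907888 [ 0.19830465  0.58646764 -0.37810139]
top [[392.13002501   0.         316.20449002]
 [  0.         392.13002501 195.09102156]
 [  0.           0.           1.        ]] [0.46047921 0.01878839 0.9666104 ] [-2.21801295  1.98743787 -0.2098292 ]
scene [[503.48159193   0.         317.30864517]
 [  0.         503.48159193 203.012407  ]
 [  0.           0.           1.        ]] [ 1.16252398 -0.50861882  0.98914978] [-2.27116536 -0.97095631  0.3352327 ]
```

View pics/top0.png

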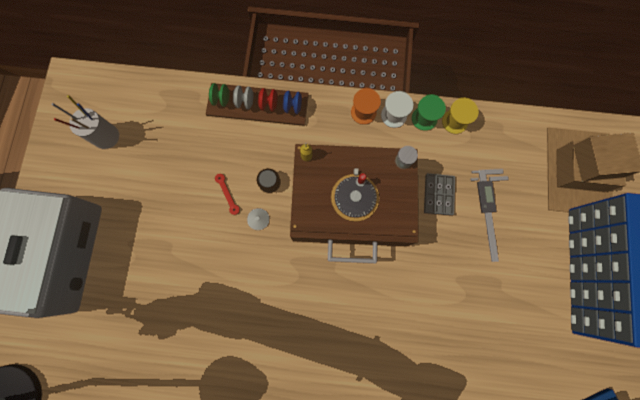

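View pics/scene0.png

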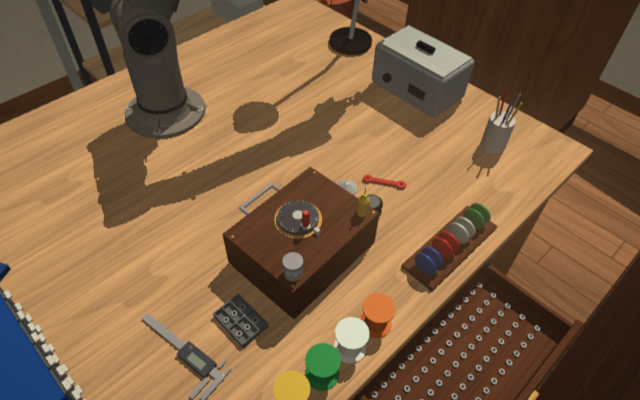

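The top view shows the cabinet at about (355,195), with its handle facing the robot (353,252). The dial is at (356,197), the red knob near (363,178), the oiler at (306,152) and the jar at (406,157). Next I'll enlarge that area.

```bash
cat > h.py <<'E'
import numpy as np,cv2
from bench import r,get_image
from scipy.spatial.transform import Rotation as R
def ray(d,u,v,z):
    K=np.array(d['camera_matrix']);w=R.from_rotvec(d['orientation']).as_matrix()@np.linalg.solve(K,[u,v,1]);p=np.array(d['position'])
    return p+w*(z-p[2])/w[2]
def proj(d,P):
    K=np.array(d['camera_matrix']);c=K@(R.from_rotvec(d['orientation']).as_matrix().T@(np.array(P)-d['position']));return c[:2]/c[2]
E
python3 - <<'E'
from h import *
i=cv2.imread('pics/top0.png')[135:275,275:435];cv2.imwrite('pics/c1.png',cv2.resize(i,None,fx=4.2,fy=4.2,interpolation=cv2.INTER_CUBIC))
E
```

```text
(no output)
```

View pics/c1.png

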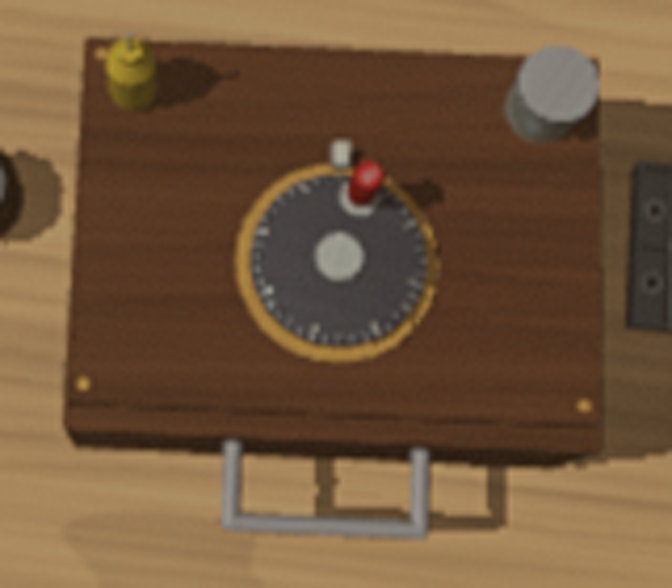

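The crop puts the hub at (339,256), the knob top at (370,170), the index post top at (343,147), and the handle bar from (228,524) to (424,530).

```bash
python3 - <<'E'
from h import *
d=get_image('top')
f=lambda u,v,z:ray(d,275+u/4.2,135+v/4.2,z)
hub=f(339,256,.1315);kt=f(370,169,.176);ix=f(343,147,.129);h1=f(228,524,.086);h2=f(424,530,.086)
kb=f(358,202,.13)
print(hub,kt,kb,ix,h1,h2)
v=h1-h2;print('yaw handle',np.arctan2(-v[0],v[1]))
for a,b in(((85,40),(600,60)),((68,425),(600,452)),):
    A,B=f(*a,.115),f(*b,.115);v=A-B;print(A,B,np.arctan2(-v[0],v[1]))
w=ix-hub;print('yaw idx',np.arctan2(w[1],w[0]),np.hypot(*w[:2]))
w=kt-hub;print('knob az',np.arctan2(w[1],w[0]),np.hypot(*w[:2]))
w=kb-hub;print('knobb az',np.arctan2(w[1],w[0]),np.hypot(*w[:2]))
s=r.state();print(R.from_rotvec(s['orientation']).as_matrix().round(3))
print('jar',f(558,85,.161),'oil',f(130,45,.199))
E
```

```text
[ 0.64493881 -0.04772926  0.1315    ] [ 0.6807478  -0.05557471  0.176     ] [ 0.67510269 -0.05517206  0.13      ] [ 0.70423473 -0.0448322   0.129     ] [ 0.50445734 -0.00586827  0.086     ] [ 0.51265304 -0.10901263  0.086     ]
yaw handle 0.07929192365346406
[0.7530444  0.09882548 0.115     ] [ 0.7722776  -0.18012327  0.115     ] 0.0688399346154804
[0.54426907 0.0823677  0.115     ] [ 0.56043215 -0.1918968   0.115     ] 0.058864374362899034
yaw idx 0.0488189447113509 0.05936664372485032
knob az -0.21568371566794314 0.036658346769252594
knobb az -0.24191318635566822 0.031068546131693832
[[-0.913  0.408 -0.   ]
 [ 0.408  0.913 -0.001]
 [-0.    -0.001 -1.   ]]
jar [ 0.73968508 -0.14877788  0.161     ] oil [0.72404202 0.06871776 0.199     ]
```

The yaw of the cabinet is about 0.069 rad, the hub is at (0.645, -0.048), and the dial starts at about -0.30 rad. Next I'll move above the knob.

Emit:
arm_command([
  [[0,0,0,-3.2,-2.24,0,0],[0,0,0,-3.2,-2.24,0,0],[0,0,0,-3.2,-2.24,0,0],[0,0,0,-3.2,-2.24,0,0],[0,0,0,-3.2,-2.24,0,0],[0,0,0,-3.2,-2.24,0,0],[0,0,0,-3.2,-2.24,0,0],[0,0,0,-3.2,-2.24,0,0]],
])

```text
time_s: 0.82
tcp_pos: [0.4364, 0.3465, 0.2422]
orientation: [-0.655, -3.072, 0.0]
wrist_force: [0.8, -0.9, -0.1]
width: 0.504
grasp_force: 0.0
```

Emit:
arm_command([
  [[0,0,0,-3.2,-2.24,0,0],[0,0,0,-3.2,-2.24,0,0],[0,0,0,-3.2,-2.24,0,0],[0,0,0,-3.2,-2.24,0,0],[0,0,0,-3.2,-2.24,0,0],[0,0,0,-3.2,-2.24,0,0],[0,0,0,-3.2,-2.24,0,0],[0,0,0,-3.2,-2.24,0,0]],
])

```text
time_s: 1.48
tcp_pos: [0.5971, 0.0787, 0.2422]
orientation: [-0.654, -3.072, -0.0]
wrist_force: [0.7, 0.9, 0.1]
width: 0.499
grasp_force: 0.0
```

Emit:
arm_command([
  [[0,0,0,-3.2,-2.24,0,0],[0,0,0,-3.2,-2.24,0,0],[0,0,0,-3.2,-2.24,0,0],[0,0,0,-2.0,-1.4,0,0],[0,0,0.12,0,0,0,0],[0,0,0.12,0,0,0,0],[0,0,0.12,0,0,0,0],[0,0,0.12,0,0,0,0]],
])

```text
time_s: 2.15
tcp_pos: [0.6692, -0.0412, 0.2418]
orientation: [-1.375, -2.824, 0.0]
wrist_force: [0.6, 1.1, 0.3]
width: 0.502
grasp_force: 0.0
```

Emit:
arm_command([
  [[0,0,0.12,0,0,0,0],[0,0,0.12,0,0,0,0],[0,0,0.12,0,0,0,0],[0,0,0.12,0,0,0,0],[0,0,0.12,0,0,0,0],[0,0,0,0,0,0,0],[0,0,0,0,0,0,0]],
])

```text
time_s: 2.73
tcp_pos: [0.6692, -0.0407, 0.2419]
orientation: [-2.137, -2.303, 0.001]
wrist_force: [-0.3, 0.9, 1.1]
width: 0.501
grasp_force: 0.0
```

```bash
python3 - <<'E'
from h import *
s=r.state();M=R.from_rotvec(s['orientation']).as_matrix();print(s['time_s'],s['tcp_pos'],s['q'].round(3),s['width'],s['wrist_force']);print(M.round(4))
d=get_image('wrist');print(d['mount'])
T=np.array(d['mount']);K=d['camera_matrix']
def pw(P):
    t=M.T@(np.array(P)-s['tcp_pos']);c=K@(T[:3,:3].T@(t-T[:3,3]));return c[:2]/c[2]
print('expected hub',pw([.645,-.048,.1315]),'knobtop',pw([.6785,-.0555,.176]))
cv2.imwrite('pics/w1.png',d['image'][:,:,::-1])
E
```

```text
2.7333 [ 0.66924144 -0.04073832  0.24192271] [-0.401  0.513  0.535  1.594 -0.282  1.113  0.278] 0.5014752555485679 [-0.30580181  0.86014947  1.09214765]
[[-7.480e-02  9.972e-01 -7.000e-04]
 [ 9.972e-01  7.480e-02 -3.000e-04]
 [-2.000e-04 -7.000e-04 -1.000e+00]]
[[-3.15842928e-04 -9.48321099e-01 -3.17312139e-01  8.08751182e-02]
 [ 9.99999728e-01 -5.11121300e-04  5.32170849e-04  6.09744330e-04]
 [-6.66853837e-04 -3.17311885e-01  9.48321002e-01 -1.30634933e-01]
 [ 0.00000000e+00  0.00000000e+00  0.00000000e+00  1.00000000e+00]]
expected hub [291.5717298  201.83073119] knobtop [334.18387253 237.71501964]
```

View pics/w1.png

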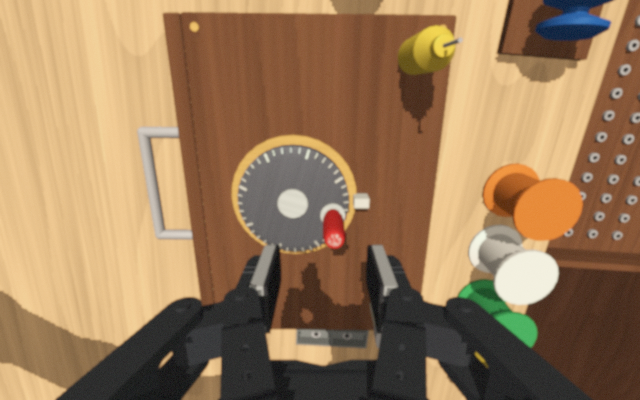

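The wrist view confirms the estimates: hub at (292,203) and knob top at (336,238), each within about 2 px of prediction. Next I'll descend and grip the knob.

Emit:
arm_command([
  [[0,0,0,-1.55,0.9,0,0],[0,0,0,0,0,0,0],[0,0,0,0,0,3.0,0],[0,0,0,0,0,3.0,0],[0,0,0,0,0,2.0,0],[0,0,0,0,0,1.0,0],[0,0,0,0,0,0,0]],
])

```text
time_s: 3.37
tcp_pos: [0.6778, -0.0554, 0.1498]
orientation: [-2.137, -2.298, 0.005]
wrist_force: [-1.3, -0.8, 0.1]
width: 0.496
grasp_force: 0.0
```

Emit:
arm_command([
  [[0,0,0,0,0,0,1],[0,0,0,0,0,0,1],[0,0,0,0,0,0,1],[0,0,0,0,0,0,1],[0,0,0,0,0,0,1],[0,0,0,0,0,0,1]],
])

```text
time_s: 3.87
tcp_pos: [0.679, -0.056, 0.1542]
orientation: [-2.141, -2.298, -0.0]
wrist_force: [-5.1, -0.3, 4.5]
width: 0.169
grasp_force: 58.5
```

```bash
python3 - <<'E'
from h import *
s=r.state();M=R.from_rotvec(s['orientation']).as_matrix();print(s['time_s'],s['tcp_pos'],s['width'],s['wrist_force'],s['wrist_torque'],s['grasp_force']);print(M.round(4))
d=get_image('wrist')
cv2.imwrite('pics/w2.png',d['image'][:,:,::-1])
T=np.array(d['mount']);K=d['camera_matrix']
def pw(P,tp,M):
    t=M.T@(np.array(P)-tp);c=K@(T[:3,:3].T@(t-T[:3,3]));return (c[:2]/c[2]).round(1)
M0=np.array([[-.0748,.9972,-.0007],[.9972,.0748,-.0003],[-.0002,-.0007,-1]]);t0=[.66924,-.04074,.24192]
for psi in(.04,.07,.1):
    c,q=np.cos(psi),np.sin(psi);print(psi,'idx',pw([.645+.056*c,-.048+.056*q,.129],t0,M0),'handle ends',[pw([.645-.136*c-q*y,-.048-.136*q+c*y,.086],t0,M0) for y in(-.05,.05)])
E
```

```text
3.8667 [ 0.67895323 -0.05598416  0.15418912] 0.16882588559420858 [-5.07384342 -0.3387848   4.45028059] [ 0.09401123  1.20001402 -0.01643535] 58.45006585121155
[[-7.100e-02  9.975e-01 -4.000e-04]
 [ 9.975e-01  7.100e-02  7.000e-04]
 [ 7.000e-04 -3.000e-04 -1.000e+00]]
0.04 idx [360.9 203. ] handle ends [array([157.3, 229.6]), array([142.5, 126.2])]
0.07 idx [361.  201.1] handle ends [array([159.4, 233.4]), array([141.6, 130.8])]
0.1 idx [361.1 199.1] handle ends [array([161.7, 237.1]), array([140.8, 135.5])]
```

View pics/w2.png

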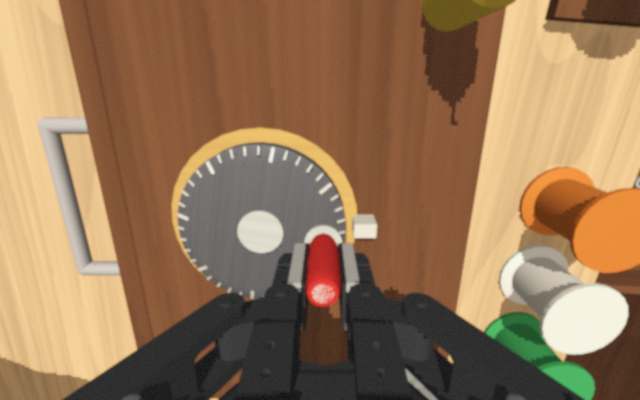

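The knob is gripped (width 0.17) and cabinet yaw 0.07 fits, so the tool's y is the cabinet's x and the tool's x is the cabinet's y. I'll print the circle waypoints next.

```bash
cat >> h.py <<'E'
def arc(a,b,n,rad=3.4,c=1):
    t=np.linspace(a,b,n+1);x=np.round(rad*np.sin(t),2);y=np.round(rad*np.cos(t),2)
    rows=[[0,0,0,round(float(p),2),round(float(q),2),0,c] for p,q in zip(np.diff(x),np.diff(y))]
    for i in range(0,n,8): print(rows[i:i+8])
def ang(hub=(.645,-.048),psi=.07):
    s=r.state();w=s['tcp_pos'][:2]-np.array(hub);print(s['time_s'],s['tcp_pos'].round(4),'theta',np.arctan2(w[1],w[0])-psi,'rad',np.hypot(*w),'F',s['wrist_force'].round(1),'g',s['grasp_force'],s['width'])
E
python3 -c "
from h import *
ang();arc(-.30,-8.05,32)"
```

```text
3.9167 [ 0.6789 -0.056   0.1542] theta -0.3015915047212578 rad 0.034880297412022906 F [-5.5  1.   2.8] g 58.45067024230957 0.16466102249467893
[[0, 0, 0, -0.75, -0.34, 0, 1], [0, 0, 0, -0.65, -0.5, 0, 1], [0, 0, 0, -0.51, -0.65, 0, 1], [0, 0, 0, -0.34, -0.75, 0, 1], [0, 0, 0, -0.14, -0.81, 0, 1], [0, 0, 0, 0.05, -0.82, 0, 1], [0, 0, 0, 0.24, -0.78, 0, 1], [0, 0, 0, 0.43, -0.7, 0, 1]]
[[0, 0, 0, 0.58, -0.58, 0, 1], [0, 0, 0, 0.7, -0.42, 0, 1], [0, 0, 0, 0.79, -0.25, 0, 1], [0, 0, 0, 0.82, -0.04, 0, 1], [0, 0, 0, 0.81, 0.15, 0, 1], [0, 0, 0, 0.74, 0.34, 0, 1], [0, 0, 0, 0.65, 0.51, 0, 1], [0, 0, 0, 0.5, 0.65, 0, 1]]
[[0, 0, 0, 0.33, 0.75, 0, 1], [0, 0, 0, 0.15, 0.81, 0, 1], [0, 0, 0, -0.06, 0.82, 0, 1], [0, 0, 0, -0.25, 0.78, 0, 1], [0, 0, 0, -0.43, 0.7, 0, 1], [0, 0, 0, -0.59, 0.58, 0, 1], [0, 0, 0, -0.71, 0.41, 0, 1], [0, 0, 0, -0.78, 0.24, 0, 1]]
[[0, 0, 0, -0.82, 0.04, 0, 1], [0, 0, 0, -0.81, -0.16, 0, 1], [0, 0, 0, -0.74, -0.34, 0, 1], [0, 0, 0, -0.64, -0.52, 0, 1], [0, 0, 0, -0.5, -0.65, 0, 1], [0, 0, 0, -0.33, -0.75, 0, 1], [0, 0, 0, -0.14, -0.81, 0, 1], [0, 0, 0, 0.07, -0.82, 0, 1]]
```

Emit:
arm_command([
  [[0,0,0,-0.75,-0.34,0,1],[0,0,0,-0.65,-0.5,0,1],[0,0,0,-0.51,-0.65,0,1],[0,0,0,-0.34,-0.75,0,1],[0,0,0,-0.14,-0.81,0,1],[0,0,0,0.05,-0.82,0,1],[0,0,0,0.24,-0.78,0,1],[0,0,0,0.43,-0.7,0,1]],
])

```text
time_s: 4.58
tcp_pos: [0.627, -0.0807, 0.1541]
orientation: [2.143, 2.291, -0.001]
wrist_force: [-0.9, -3.2, 9.9]
width: 0.172
grasp_force: 58.9
```

```bash
python3 -c "
from h import *
ang();d=get_image('top');cv2.imwrite('pics/t2.png',cv2.resize(d['image'][135:275,275:435,::-1],None,fx=4.2,fy=4.2,interpolation=cv2.INTER_CUBIC));ang()"
```

```text
4.5833 [ 0.627  -0.0807  0.1541] theta -2.144987769550355 rad 0.03735677742320253 F [-0.9 -3.2  9.9] g 58.91331911087036 0.1715107545534329
4.6333 [ 0.6254 -0.0796  0.154 ] theta -2.1946802909572263 rad 0.03719510334208658 F [-4.4 -4.6 13.5] g 59.431235790252686 0.16255538532854114
```

Emit:
arm_command([
  [[0,0,0,0.58,-0.58,-0.1,1],[0,0,0,0.7,-0.42,-0.1,1],[0,0,0,0.79,-0.25,0,1],[0,0,0,0.82,-0.04,0,1],[0,0,0,0.81,0.15,0,1],[0,0,0,0.74,0.34,0,1],[0,0,0,0.65,0.51,0,1],[0,0,0,0.5,0.65,0,1]],
])

```text
time_s: 5.3
tcp_pos: [0.6282, -0.0219, 0.1542]
orientation: [2.138, 2.295, -0.002]
wrist_force: [3.5, -14.0, -3.1]
width: 0.171
grasp_force: 58.8
```

Emit:
arm_command([
  [[0,0,0,0.33,0.75,0,1],[0,0,0,0.15,0.81,0,1],[0,0,0,-0.06,0.82,0,1],[0,0,0,-0.25,0.78,0,1],[0,0,0,-0.43,0.7,0,1],[0,0,0,-0.59,0.58,0,1],[0,0,0,-0.71,0.41,0,1],[0,0,0,-0.78,0.24,0,1]],
])

```text
time_s: 5.97
tcp_pos: [0.677, -0.0393, 0.154]
orientation: [-2.137, -2.295, 0.006]
wrist_force: [-12.3, -0.2, 10.2]
width: 0.166
grasp_force: 60.6
```

```bash
python3 -c "
from h import *
ang();d=get_image('wrist');cv2.imwrite('pics/w3.png',d['image'][:,:,::-1])"
```

```text
5.9667 [ 0.677  -0.0393  0.154 ] theta 0.19389152553371175 rad 0.033166958210739214 F [-12.3  -0.2  10.2] g 60.62341332435608 0.16608585102818682
```

View pics/w3.png

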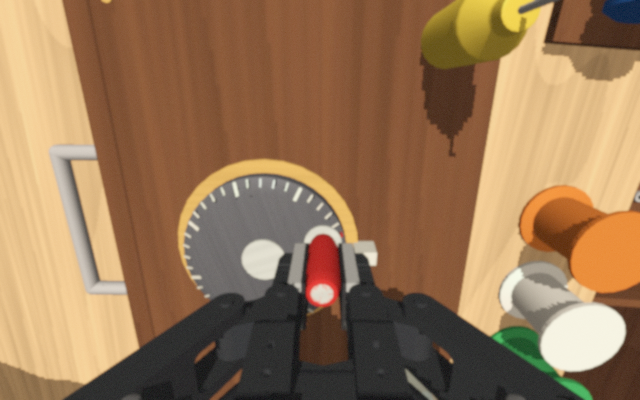

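The wrist view shows the hub at (263,259), the knob foot at (322,238) and the index post top at (366,252). I'll get the angle from these using the calibration.

```bash
cat >> h.py <<'E'
def wray(u,v,z,tp,M,d):
    T=np.array(d['mount']);w=M@T[:3,:3]@np.linalg.solve(d['camera_matrix'],[u,v,1]);p=tp+M@T[:3,3]
    return p+w*(z-p[2])/w[2]
E
python3 -c "
from h import *
from scipy.optimize import least_squares
s=r.state();M=R.from_rotvec(s['orientation']).as_matrix();ang();d=get_image('wrist');cv2.imwrite('pics/w4.png',d['image'][:,:,::-1]);print(s['joint_velocities'].round(3))
M1=np.array([[-.071,.9975,-.0004],[.9975,.071,.0007],[.0007,-.0003,-1]]);t1=np.array([.67895,-.05598,.15419])
for tp,m,h,k,i in((t1,M1,(261,231),(323,238),(366,226)),(s['tcp_pos'],M,(263,259),(322,239),(366,250))):
    H=wray(*h,.1315,tp,m,d);Kb=wray(*k,.131,tp,m,d);I=wray(*i,.129,tp,m,d);w=Kb-H;v=I-H
    print(H,Kb,I,'knob az',np.arctan2(w[1],w[0]),np.hypot(w[0],w[1]),'idx az',np.arctan2(v[1],v[0]),np.hypot(v[0],v[1]))
P=np.array([[.679,-.056],[.6254,-.0796],[.6282,-.0219],s['tcp_pos'][:2]])
o=least_squares(lambda p:np.hypot(*(P-p[:2]).T)-p[2],[.645,-.048,.034]);print(o.x,o.fun)
o=least_squares(lambda p:np.hypot(*(P-p[:2]).T)-.034,[.645,-.048]);print(o.x,o.fun)
"
```

```text
6.0167 [ 0.6775 -0.041   0.1541] theta 0.1427190785200843 rad 0.03327566148038954 F [-8.5 -1.6  6.6] g 60.05950391292572 0.1739704051055411
[-0.012 -0.008 -0.004  0.02  -0.001 -0.024 -0.026]
[ 0.64627676 -0.04856634  0.1315    ] [ 0.67914591 -0.05056697  0.131     ] [ 0.70155014 -0.04289802  0.129     ] knob az -0.06079136956721708 0.03292997878132416 idx az 0.10219337590859123 0.05556326425477335
[ 0.645939   -0.05020893  0.1315    ] [ 0.67711477 -0.0361667   0.131     ] [ 0.70157568 -0.04204245  0.129     ] knob az 0.42320420299546535 0.03419228730443867 idx az 0.14574154432184205 0.05623282362720046
[ 0.64506899 -0.05164344  0.03418778] [ 2.17672732e-05 -5.36065711e-06  6.29685989e-06 -2.27034759e-05]
[ 0.64513364 -0.05162352] [1.47973153e-04 2.35947150e-04 2.08705913e-04 9.74373743e-05]
```

```bash
python3 -c "
import cv2
a=cv2.imread('pics/w4.png')[145:320,165:385];b=cv2.imread('pics/w1.png')[120:270,220:385]
a=cv2.resize(a,None,fx=3.6,fy=3.4,interpolation=cv2.INTER_CUBIC);cv2.imwrite('pics/c4.png',a)
cv2.imwrite('pics/c5.png',cv2.resize(b,None,fx=4,fy=4,interpolation=cv2.INTER_CUBIC))"
```

```text
(no output)
```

View pics/c4.png

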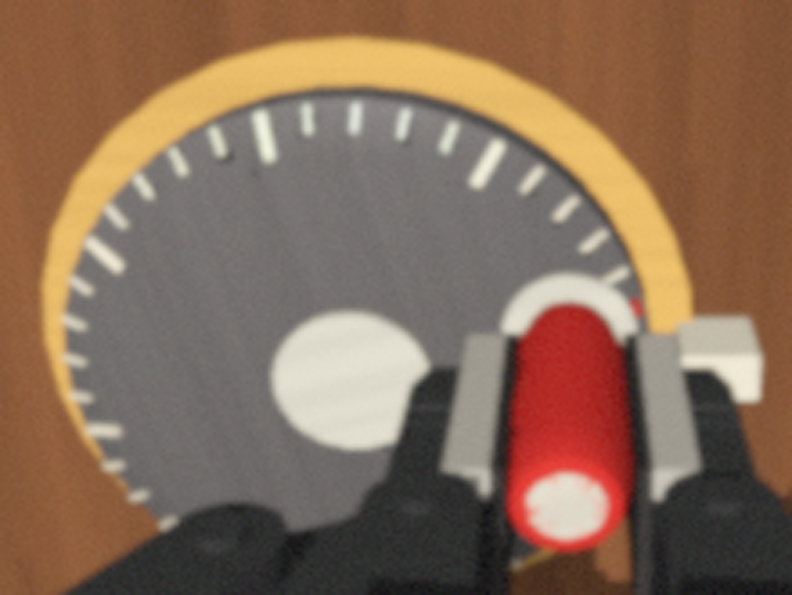

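View pics/c5.png

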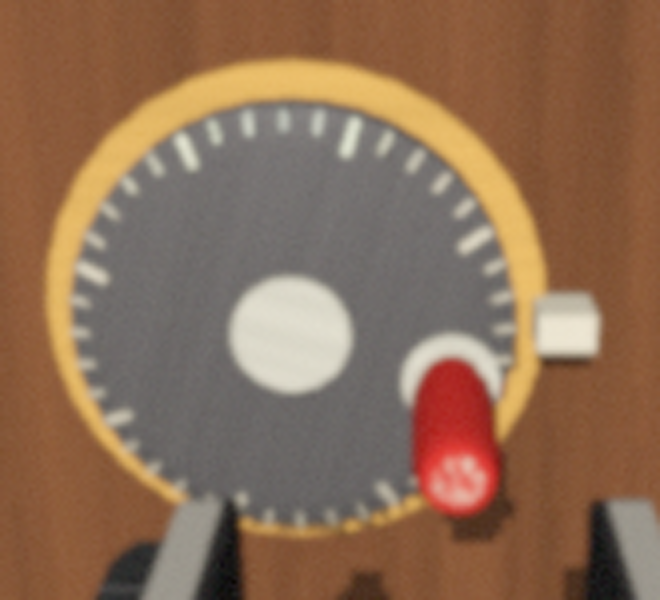

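c4 (settled) shows the hub at (350,380), the red zero line at (636,308), and major ticks at (265,136), (489,165) and (104,254). c5, from before gripping, has the hub at (291,335) and major ticks at (189,152), (350,138), (474,240), (93,273) and (120,417). I'll compute the dial angle from the ticks.

```bash
python3 -c "
from h import *
s=r.state();M=R.from_rotvec(s['orientation']).as_matrix();tp=s['tcp_pos'];ang();d=get_image('wrist')
M0=np.array([[-.0748,.9972,-.0007],[.9972,.0748,-.0003],[-.0002,-.0007,-1]]);t0=np.array([.66924,-.04074,.24192])
def go(tp,m,hub,marks,fx,fy,ox,oy,idx):
    f=lambda p,z:wray(ox+p[0]/fx,oy+p[1]/fy,z,tp,m,d)
    H=f(hub,.1315);I=f(idx,.129)-H;ia=np.arctan2(I[1],I[0]);print('hub',H,'idx az',ia)
    for p in marks:
        w=f(p,.128)-H;a=np.arctan2(w[1],w[0]);t=a-.07;print(p,'r',np.hypot(w[0],w[1]).round(4),'theta mod45',(t+np.pi/8)%(np.pi/4)-np.pi/8, t)
go(np.array([.6775,-.041,.1541]),M,(350,380),[(265,136),(489,165),(104,254),(636,308)],3.6,3.4,165,145,(716,337))
go(t0,M0,(291,335),[(189,152),(350,138),(474,240),(93,273),(120,417)],4,4,220,120,(567,308))
"
```

```text
6.0667 [ 0.6773 -0.0404  0.1541] theta 0.16140379724931989 rad 0.0332269504445736 F [-9.9 -3.  10.2] g 60.23998439311981 0.1664026022851637
hub [ 0.64548718 -0.04887361  0.1315    ] idx az 0.1866606806378702
(265, 136) r 0.0409 theta mod45 0.2569546610411 1.8277509878359963
(489, 165) r 0.041 theta mod45 0.2345486072459133 1.0199467706433616
(104, 254) r 0.0412 theta mod45 0.27274440480755047 2.6289388949998953
(636, 308) r 0.0444 theta mod45 0.2512280859529662 0.2512280859529662
hub [ 0.64602145 -0.04956672  0.1315    ] idx az 0.1621695138793851
(189, 152) r 0.0413 theta mod45 -0.3009858517973174 2.0552086383950274
(350, 138) r 0.0412 theta mod45 -0.29863154870756703 1.2721647780873295
(474, 240) r 0.0412 theta mod45 -0.30625421213497694 0.4791439512624713
(93, 273) r 0.0414 theta mod45 -0.28817054471088976 2.8534221088789034
(120, 417) r 0.0414 theta mod45 -0.2914670648865081 -2.647661555078853
```

The tick angle of 0.254 agrees with the TCP circle fit (centre (0.6451, -0.0516)). So the dial is now at -6.03, and my commanded centre is about 4 mm off in tool x. I'll correct that over the next rows.

Emit:
arm_command([
  [[0,0,0,-0.91,0.01,0,1],[0,0,0,-0.9,-0.19,0,1],[0,0,0,-0.83,-0.37,0,1],[0,0,0,-0.73,-0.55,0,1],[0,0,0,-0.5,-0.65,0,1],[0,0,0,-0.33,-0.75,0,1],[0,0,0,-0.14,-0.81,0,1],[0,0,0,0,0,0,1]],
])

```text
time_s: 6.78
tcp_pos: [0.6476, -0.086, 0.1543]
orientation: [-2.141, -2.297, 0.001]
wrist_force: [0.3, -0.4, -0.6]
width: 0.171
grasp_force: 59.4
```

```bash
sed -i 's/hub=(.645,-.048),psi/hub=(.6451,-.0516),psi/' h.py; python3 -c "
from h import *
ang();arc(-7.80,-8.17,3)"
```

```text
6.7833 [ 0.6476 -0.086   0.1543] theta -1.5676279104324058 rad 0.034480565742833744 F [ 0.3 -0.4 -0.6] g 59.43392515182495 0.17059881924891981
[[0, 0, 0, 0.01, -0.42, 0, 1], [0, 0, 0, 0.05, -0.41, 0, 1], [0, 0, 0, 0.11, -0.41, 0, 1]]
```

Emit:
arm_command([
  [[0,0,0,0.02,-0.36,0,1],[0,0,0,0.06,-0.36,0,1],[0,0,0,0.1,-0.34,0,1],[0,0,0,0,0,0,1],[0,0,0,0,0,0,1]],
])

```text
time_s: 7.2
tcp_pos: [0.638, -0.0853, 0.1542]
orientation: [-2.142, -2.298, 0.002]
wrist_force: [0.0, -2.4, -0.2]
width: 0.166
grasp_force: 59.3
```

```bash
python3 -c "
from h import *
ang();arc(-8.14,-.71,32)"
```

```text
7.2 [ 0.638  -0.0853  0.1542] theta -1.848709972694509 rad 0.03439961718788937 F [ 0.  -2.4 -0.2] g 59.26951289176941 0.1659804458107323
[[0, 0, 0, -0.14, 0.78, 0, 1], [0, 0, 0, 0.05, 0.78, 0, 1], [0, 0, 0, 0.23, 0.76, 0, 1], [0, 0, 0, 0.4, 0.68, 0, 1], [0, 0, 0, 0.54, 0.57, 0, 1], [0, 0, 0, 0.66, 0.43, 0, 1], [0, 0, 0, 0.74, 0.27, 0, 1], [0, 0, 0, 0.78, 0.09, 0, 1]]
[[0, 0, 0, 0.78, -0.09, 0, 1], [0, 0, 0, 0.74, -0.27, 0, 1], [0, 0, 0, 0.66, -0.43, 0, 1], [0, 0, 0, 0.54, -0.58, 0, 1], [0, 0, 0, 0.4, -0.68, 0, 1], [0, 0, 0, 0.23, -0.75, 0, 1], [0, 0, 0, 0.04, -0.79, 0, 1], [0, 0, 0, -0.13, -0.77, 0, 1]]
[[0, 0, 0, -0.31, -0.73, 0, 1], [0, 0, 0, -0.47, -0.63, 0, 1], [0, 0, 0, -0.6, -0.51, 0, 1], [0, 0, 0, -0.7, -0.36, 0, 1], [0, 0, 0, -0.76, -0.18, 0, 1], [0, 0, 0, -0.79, -0.01, 0, 1], [0, 0, 0, -0.77, 0.18, 0, 1], [0, 0, 0, -0.71, 0.35, 0, 1]]
[[0, 0, 0, -0.6, 0.5, 0, 1], [0, 0, 0, -0.48, 0.62, 0, 1], [0, 0, 0, -0.32, 0.72, 0, 1], [0, 0, 0, -0.14, 0.78, 0, 1], [0, 0, 0, 0.04, 0.79, 0, 1], [0, 0, 0, 0.21, 0.75, 0, 1], [0, 0, 0, 0.39, 0.69, 0, 1], [0, 0, 0, 0.53, 0.58, 0, 1]]
```

Emit:
arm_command([
  [[0,0,0,0.03,-0.12,0,1],[0,0,0,0,0,0,1],[0,0,0,0,0,0,1]],
])

```text
time_s: 7.45
tcp_pos: [0.6374, -0.0851, 0.1543]
orientation: [2.142, 2.298, -0.001]
wrist_force: [2.9, -5.1, -1.8]
width: 0.173
grasp_force: 59.2
```

Emit:
arm_command([
  [[0,0,0,-0.14,0.78,0,1],[0,0,0,0.05,0.78,0,1],[0,0,0,0.23,0.76,0,1],[0,0,0,0.4,0.68,0,1],[0,0,0,0.54,0.57,0,1],[0,0,0,0.66,0.43,0,1],[0,0,0,0.74,0.27,0,1],[0,0,0,0.78,0.09,0,1]],
])

```text
time_s: 8.12
tcp_pos: [0.6788, -0.0473, 0.1542]
orientation: [-2.14, -2.299, 0.0]
wrist_force: [-3.4, -4.4, 3.1]
width: 0.17
grasp_force: 59.8
```

```bash
python3 -c "
from h import *
ang()"
```

```text
8.1167 [ 0.6788 -0.0473  0.1542] theta 0.058241943828186565 rad 0.03400556244207367 F [-3.4 -4.4  3.1] g 59.77158486843109 0.16972991505239585
```

Emit:
arm_command([
  [[0,0,0,0.78,-0.09,0,1],[0,0,0,0.74,-0.27,0,1],[0,0,0,0.66,-0.43,0,1],[0,0,0,0.54,-0.58,0,1],[0,0,0,0.4,-0.68,0,1],[0,0,0,0.23,-0.75,0,1],[0,0,0,0.04,-0.79,0,1],[0,0,0,-0.13,-0.77,0,1]],
])

```text
time_s: 8.78
tcp_pos: [0.6331, -0.0199, 0.1543]
orientation: [2.139, 2.296, 0.001]
wrist_force: [4.4, -7.5, -4.8]
width: 0.168
grasp_force: 59.0
```

Emit:
arm_command([
  [[0,0,0,-0.31,-0.73,0,1],[0,0,0,-0.47,-0.63,0,1],[0,0,0,-0.6,-0.51,0,1],[0,0,0,-0.7,-0.36,0,1],[0,0,0,-0.76,-0.18,0,1],[0,0,0,-0.79,-0.01,0,1],[0,0,0,-0.77,0.18,0,1],[0,0,0,-0.71,0.35,0,1]],
])

```text
time_s: 9.45
tcp_pos: [0.6171, -0.0716, 0.1542]
orientation: [-2.14, -2.298, 0.0]
wrist_force: [0.2, 2.2, 0.7]
width: 0.167
grasp_force: 59.6
```

Emit:
arm_command([
  [[0,0,0,-0.6,0.5,0,1],[0,0,0,-0.48,0.62,0,1],[0,0,0,-0.32,0.72,0,1],[0,0,0,-0.14,0.78,0,1],[0,0,0,0.04,0.79,0,1],[0,0,0,0.21,0.75,0,1],[0,0,0,0.39,0.69,0,1],[0,0,0,0,0,0,1]],
])

```text
time_s: 10.12
tcp_pos: [0.6687, -0.0764, 0.1542]
orientation: [2.138, 2.299, 0.001]
wrist_force: [-0.0, -0.7, 0.9]
width: 0.169
grasp_force: 59.8
```

```bash
python3 -c "
from h import *
ang()"
```

```text
10.1167 [ 0.6687 -0.0764  0.1542] theta -0.8791542879586556 rad 0.03421347496982862 F [-0.  -0.7  0.9] g 59.77197289466858 0.16946117963802937
```

Emit:
arm_command([
  [[0,0,0,0.32,0.33,0,1],[0,0,0,0.36,0.29,0,1],[0,0,0,0.37,0.22,0,1],[0,0,0,0,0,0,1],[0,0,0,0,0,0,1]],
])

```text
time_s: 10.53
tcp_pos: [0.6756, -0.0665, 0.1543]
orientation: [2.139, 2.297, 0.002]
wrist_force: [2.7, -2.9, -3.4]
width: 0.171
grasp_force: 59.4
```

```bash
python3 -c "
from h import *
ang()"
```

```text
10.5333 [ 0.6756 -0.0665  0.1543] theta -0.5244499307428161 rad 0.033949680154688515 F [ 2.7 -2.9 -3.4] g 59.38561499118805 0.17053022055732592
```

Emit:
arm_command([
  [[0,0,0,0.14,0.08,0,1],[0,0,0,0,0,0,1],[0,0,0,0,0,0,1]],
])

```text
time_s: 10.78
tcp_pos: [0.676, -0.0657, 0.1543]
orientation: [2.14, 2.296, 0.001]
wrist_force: [3.6, -5.1, -4.0]
width: 0.17
grasp_force: 59.4
```

```bash
python3 -c "
from h import *
ang();arc(-.47,-1.67,8);arc(-1.67,-4.27,64)"
```

```text
10.7833 [ 0.676  -0.0657  0.1543] theta -0.49842597260448673 rad 0.03393865171265969 F [ 3.6 -5.1 -4. ] g 59.39394235610962 0.16987441829651329
[[0, 0, 0, -0.44, -0.26, 0, 1], [0, 0, 0, -0.39, -0.33, 0, 1], [0, 0, 0, -0.34, -0.38, 0, 1], [0, 0, 0, -0.27, -0.43, 0, 1], [0, 0, 0, -0.21, -0.46, 0, 1], [0, 0, 0, -0.14, -0.49, 0, 1], [0, 0, 0, -0.07, -0.51, 0, 1], [0, 0, 0, 0.02, -0.51, 0, 1]]
[[0, 0, 0, 0.01, -0.13, 0, 1], [0, 0, 0, 0.03, -0.14, 0, 1], [0, 0, 0, 0.02, -0.14, 0, 1], [0, 0, 0, 0.04, -0.13, 0, 1], [0, 0, 0, 0.03, -0.13, 0, 1], [0, 0, 0, 0.05, -0.13, 0, 1], [0, 0, 0, 0.05, -0.13, 0, 1], [0, 0, 0, 0.05, -0.13, 0, 1]]
[[0, 0, 0, 0.06, -0.12, 0, 1], [0, 0, 0, 0.07, -0.13, 0, 1], [0, 0, 0, 0.06, -0.12, 0, 1], [0, 0, 0, 0.08, -0.11, 0, 1], [0, 0, 0, 0.08, -0.12, 0, 1], [0, 0, 0, 0.08, -0.11, 0, 1], [0, 0, 0, 0.09, -0.1, 0, 1], [0, 0, 0, 0.09, -0.11, 0, 1]]
[[0, 0, 0, 0.1, -0.09, 0, 1], [0, 0, 0, 0.1, -0.1, 0, 1], [0, 0, 0, 0.1, -0.09, 0, 1], [0, 0, 0, 0.11, -0.09, 0, 1], [0, 0, 0, 0.11, -0.08, 0, 1], [0, 0, 0, 0.11, -0.08, 0, 1], [0, 0, 0, 0.12, -0.07, 0, 1], [0, 0, 0, 0.12, -0.0
[... 478 characters left out ...]
0, 1]]
[[0, 0, 0, 0.14, 0.02, 0, 1], [0, 0, 0, 0.13, 0.03, 0, 1], [0, 0, 0, 0.13, 0.04, 0, 1], [0, 0, 0, 0.14, 0.04, 0, 1], [0, 0, 0, 0.13, 0.04, 0, 1], [0, 0, 0, 0.13, 0.05, 0, 1], [0, 0, 0, 0.12, 0.06, 0, 1], [0, 0, 0, 0.13, 0.06, 0, 1]]
[[0, 0, 0, 0.12, 0.07, 0, 1], [0, 0, 0, 0.12, 0.07, 0, 1], [0, 0, 0, 0.11, 0.07, 0, 1], [0, 0, 0, 0.11, 0.08, 0, 1], [0, 0, 0, 0.11, 0.09, 0, 1], [0, 0, 0, 0.11, 0.09, 0, 1], [0, 0, 0, 0.1, 0.09, 0, 1], [0, 0, 0, 0.1, 0.1, 0, 1]]
[[0, 0, 0, 0.09, 0.1, 0, 1], [0, 0, 0, 0.09, 0.11, 0, 1], [0, 0, 0, 0.09, 0.1, 0, 1], [0, 0, 0, 0.08, 0.12, 0, 1], [0, 0, 0, 0.07, 0.11, 0, 1], [0, 0, 0, 0.07, 0.12, 0, 1], [0, 0, 0, 0.07, 0.12, 0, 1], [0, 0, 0, 0.06, 0.12, 0, 1]]
```

Left stop is at -0.50, and 37 is at -0.47, so it's within tolerance. Now a quick turn right through the safe 1/5 turn, then slow steps.

Emit:
arm_command([
  [[0,0,0,-0.44,-0.26,0,1],[0,0,0,-0.39,-0.33,0,1],[0,0,0,-0.34,-0.38,0,1],[0,0,0,-0.27,-0.43,0,1],[0,0,0,-0.21,-0.46,0,1],[0,0,0,-0.14,-0.49,0,1],[0,0,0,-0.06,-0.45,0,1],[0,0,0,0,0,0,1]],
])

```text
time_s: 11.45
tcp_pos: [0.6484, -0.0858, 0.1543]
orientation: [2.141, 2.297, 0.001]
wrist_force: [1.1, -5.2, -3.6]
width: 0.171
grasp_force: 59.4
```

```bash
python3 -c "
from h import *
ang()"
```

```text
11.45 [ 0.6484 -0.0858  0.1543] theta -1.5436630692411817 rad 0.034341268512898086 F [ 1.1 -5.2 -3.6] g 59.41113531589508 0.17089973925363586
```

Emit:
arm_command([
  [[0,0,0,0,-0.14,0,1],[0,0,0,0,-0.14,0,1],[0,0,0,0.01,-0.14,0,1],[0,0,0,0.02,-0.13,0,1]],
])

```text
time_s: 11.78
tcp_pos: [0.6437, -0.0859, 0.1543]
orientation: [2.14, 2.297, 0.0]
wrist_force: [3.7, -4.2, -3.8]
width: 0.168
grasp_force: 59.2
```

Emit:
arm_command([
  [[0,0,0,0.02,-0.14,0,1],[0,0,0,0.03,-0.14,0,1],[0,0,0,0.03,-0.13,0,1]],
])

```text
time_s: 12.03
tcp_pos: [0.6393, -0.0854, 0.1543]
orientation: [2.14, 2.297, -0.0]
wrist_force: [2.4, -5.4, -4.3]
width: 0.17
grasp_force: 59.3
```

Emit:
arm_command([
  [[0,0,0,0.04,-0.13,0,1],[0,0,0,0.04,-0.13,0,1],[0,0,0,0.05,-0.13,0,1]],
])

```text
time_s: 12.28
tcp_pos: [0.6352, -0.0845, 0.1543]
orientation: [2.14, 2.297, -0.0]
wrist_force: [2.3, -4.6, -3.2]
width: 0.164
grasp_force: 59.3
```

Emit:
arm_command([
  [[0,0,0,0.05,-0.13,0,1],[0,0,0,0.06,-0.12,0,1],[0,0,0,0.06,-0.12,0,1]],
])

```text
time_s: 12.53
tcp_pos: [0.6311, -0.083, 0.1543]
orientation: [2.141, 2.297, -0.001]
wrist_force: [2.0, -4.8, -3.1]
width: 0.171
grasp_force: 59.3
```

Emit:
arm_command([
  [[0,0,0,0.07,-0.12,0,1],[0,0,0,0.07,-0.12,0,1],[0,0,0,0.08,-0.11,0,1]],
])

```text
time_s: 12.78
tcp_pos: [0.6273, -0.081, 0.1543]
orientation: [2.141, 2.298, -0.001]
wrist_force: [1.1, -6.1, -2.7]
width: 0.168
grasp_force: 59.4
```

Emit:
arm_command([
  [[0,0,0,0.08,-0.11,0,1],[0,0,0,0.09,-0.11,0,1],[0,0,0,0.09,-0.1,0,1]],
])

```text
time_s: 13.03
tcp_pos: [0.6236, -0.0783, 0.1543]
orientation: [2.142, 2.298, -0.001]
wrist_force: [0.4, -5.2, -1.8]
width: 0.165
grasp_force: 59.4
```

Emit:
arm_command([
  [[0,0,0,0.1,-0.1,0,1],[0,0,0,0.1,-0.09,0,1],[0,0,0,0.1,-0.09,0,1]],
])

```text
time_s: 13.28
tcp_pos: [0.6205, -0.0754, 0.1543]
orientation: [-2.142, -2.298, 0.001]
wrist_force: [0.1, -4.7, -1.4]
width: 0.171
grasp_force: 59.4
```

Emit:
arm_command([
  [[0,0,0,0.11,-0.09,0,1],[0,0,0,0.11,-0.08,0,1],[0,0,0,0.11,-0.08,0,1]],
])

```text
time_s: 13.53
tcp_pos: [0.6177, -0.0721, 0.1542]
orientation: [-2.141, -2.298, 0.001]
wrist_force: [-1.0, -4.5, -1.3]
width: 0.168
grasp_force: 59.4
```

Emit:
arm_command([
  [[0,0,0,0.12,-0.07,0,1],[0,0,0,0.12,-0.07,0,1],[0,0,0,0.12,-0.06,0,1]],
])

```text
time_s: 13.78
tcp_pos: [0.6154, -0.0686, 0.1542]
orientation: [-2.141, -2.298, 0.001]
wrist_force: [-1.4, -5.1, -0.9]
width: 0.17
grasp_force: 59.5
```

Emit:
arm_command([
  [[0,0,0,0.12,-0.06,0,1],[0,0,0,0.13,-0.05,0,1],[0,0,0,0.13,-0.05,0,1]],
])

```text
time_s: 14.03
tcp_pos: [0.6135, -0.0647, 0.1542]
orientation: [-2.141, -2.298, 0.001]
wrist_force: [-1.5, -5.3, 0.3]
width: 0.168
grasp_force: 59.5
```

Emit:
arm_command([
  [[0,0,0,0.13,-0.04,0,1],[0,0,0,0.13,-0.04,0,1],[0,0,0,0.13,-0.03,0,1]],
])

```text
time_s: 14.28
tcp_pos: [0.6123, -0.0608, 0.1542]
orientation: [-2.141, -2.298, 0.001]
wrist_force: [-1.6, -5.2, -0.7]
width: 0.165
grasp_force: 59.5
```

Emit:
arm_command([
  [[0,0,0,0.14,-0.03,0,1],[0,0,0,0.13,-0.02,0,1],[0,0,0,0.14,-0.01,0,1]],
])

```text
time_s: 14.53
tcp_pos: [0.6114, -0.0566, 0.1542]
orientation: [-2.14, -2.298, 0.0]
wrist_force: [-3.1, -2.8, 0.5]
width: 0.169
grasp_force: 59.6
```

Emit:
arm_command([
  [[0,0,0,0.14,0,0,1],[0,0,0,0.13,0,0,1],[0,0,0,0.14,0.01,0,1]],
])

```text
time_s: 14.78
tcp_pos: [0.6111, -0.0527, 0.1542]
orientation: [-2.14, -2.298, 0.001]
wrist_force: [-3.6, -4.6, 0.5]
width: 0.168
grasp_force: 59.6
```

Emit:
arm_command([
  [[0,0,0,0.14,0.01,0,1],[0,0,0,0.13,0.02,0,1],[0,0,0,0.14,0.02,0,1]],
])

```text
time_s: 15.03
tcp_pos: [0.6113, -0.0481, 0.1542]
orientation: [-2.14, -2.298, 0.0]
wrist_force: [-4.6, -3.5, 0.7]
width: 0.166
grasp_force: 59.7
```

Emit:
arm_command([
  [[0,0,0,0.13,0.03,0,1],[0,0,0,0.13,0.04,0,1],[0,0,0,0.13,0.04,0,1]],
])

```text
time_s: 15.28
tcp_pos: [0.6123, -0.0435, 0.1542]
orientation: [-2.139, -2.298, -0.001]
wrist_force: [-3.8, 0.1, 1.8]
width: 0.168
grasp_force: 59.8
```

Emit:
arm_command([
  [[0,0,0,0.13,0.04,0,1],[0,0,0,0.13,0.05,0,1],[0,0,0,0.12,0.06,0,1]],
])

```text
time_s: 15.53
tcp_pos: [0.6136, -0.0394, 0.1542]
orientation: [-2.139, -2.299, -0.001]
wrist_force: [-5.5, 1.2, 2.8]
width: 0.166
grasp_force: 59.8
```

Emit:
arm_command([
  [[0,0,0,0.12,0.06,0,1],[0,0,0,0.12,0.07,0,1],[0,0,0,0.12,0.07,0,1]],
])

```text
time_s: 15.78
tcp_pos: [0.6146, -0.0371, 0.1541]
orientation: [-2.14, -2.298, 0.003]
wrist_force: [-9.1, -3.2, 3.9]
width: 0.169
grasp_force: 60.0
```

Emit:
arm_command([
  [[0,0,0,0.1,0.06,0,1],[0,0,0,0,0,0,1]],
])

```text
time_s: 15.95
tcp_pos: [0.6147, -0.0369, 0.1542]
orientation: [-2.141, -2.297, 0.004]
wrist_force: [-8.8, -2.4, 6.0]
width: 0.173
grasp_force: 60.1
```

The dial stopped advancing at about -3.65 while the force rose, so the bolt has dropped. I'll ease off, release the knob and rise.

Emit:
arm_command([
  [[0,0,0,-0.2,-0.1,0,1],[0,0,0,0,0,0,1],[0,0,0,0,0,0,0],[0,0,0,0,0,0,0],[0,0,0,0,0,0,0],[0,0,0,0,0,-1.5,0],[0,0,0,0,0,-2.0,0],[0,0,0,0,0,-2.0,0.3]],
])

```text
time_s: 16.62
tcp_pos: [0.6157, -0.0378, 0.2098]
orientation: [2.14, 2.299, 0.0]
wrist_force: [1.0, -0.4, -0.6]
width: 0.375
grasp_force: 0.0
```

Emit:
arm_command([
  [[0,0,0,0,0,-0.5,0.3],[0,0,0,-0.4,-2.6,0,0.3],[0,0,0,-0.4,-2.6,0,0.3],[0,0,0,-0.4,-2.6,0,0.3],[0,0,0,-0.4,-2.6,0,0.3],[0,0,0,0,0,0,0.3],[0,0,0,0,0,0,0.3]],
])

```text
time_s: 17.2
tcp_pos: [0.5121, -0.0616, 0.2143]
orientation: [-2.142, -2.298, -0.002]
wrist_force: [0.8, -0.3, -0.3]
width: 0.354
grasp_force: 0.0
```

```bash
python3 -c "
from h import *
s=r.state();M=R.from_rotvec(s['orientation']).as_matrix();ang();d=get_image('wrist');cv2.imwrite('pics/w5.png',d['image'][:,:,::-1])
e=np.array([.509,-.058,.078])-s['tcp_pos'];print('tool delta',M.T@e,M.round(3),s['q'].round(2))"
```

```text
17.2 [ 0.5121 -0.0616  0.2143] theta -3.136495968704995 rad 0.13338436254901656 F [ 0.8 -0.3 -0.3] g 0.0 0.35442388842615674
tool delta [ 0.00368283 -0.00295193  0.1363404 ] [[-0.07   0.998  0.001]
 [ 0.998  0.07   0.001]
 [ 0.001  0.001 -1.   ]] [-0.48  0.27  0.58  1.99 -0.19  0.93  0.26]
```

View pics/w5.png

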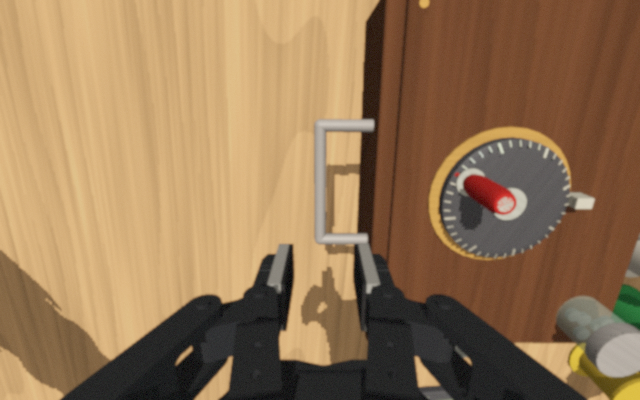

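The wrist view shows the handle bar at column 321, between the fingers (288 to 362), running from row 125 to 240. The knob stands left of the hub, as expected. Next I'll descend onto the bar.

Emit:
arm_command([
  [[0,0,0,0.4,-0.1,3.0,0.3],[0,0,0,0,0,3.0,0.3],[0,0,0,0,0,3.0,0.3],[0,0,0,0,0,2.5,0.3],[0,0,0,0,0,1.5,0.3],[0,0,0,0,0,0.6,0.3],[0,0,0,0,0,0,0.3]],
])

```text
time_s: 17.83
tcp_pos: [0.5122, -0.0569, 0.0793]
orientation: [-2.139, -2.298, -0.002]
wrist_force: [-11.0, 2.9, 24.7]
width: 0.35
grasp_force: 13.7
```

Emit:
arm_command([
  [[0,0,0,0,0,0,1],[0,0,0,0,0,0,1],[0,0,0,0,0,0,1],[0,0,0,0,0,0,1],[0,0,0,0,0,0,1]],
])

```text
time_s: 18.25
tcp_pos: [0.5091, -0.0575, 0.0782]
orientation: [-2.138, -2.295, 0.005]
wrist_force: [-13.1, 0.1, 17.4]
width: 0.095
grasp_force: 58.7
```

Emit:
arm_command([
  [[0,0,0,0,-0.2,-0.3,1],[0,0,0,0,-0.2,0,1],[0,0,0,0,-0.2,0,1],[0,0,0,0,0,0,1]],
])

```text
time_s: 18.58
tcp_pos: [0.5033, -0.0578, 0.0787]
orientation: [-2.138, -2.297, 0.007]
wrist_force: [0.6, -2.8, -24.6]
width: 0.092
grasp_force: 60.0
```

The drawer has moved 6 mm with almost no force, so it's unlocked. Now I'll pull it out.

Emit:
arm_command([
  [[0,0,0,0,-0.4,0.15,1],[0,0,0,0,-0.9,0,1],[0,0,0,0,-1.0,0,1],[0,0,0,0,-1.0,0,1],[0,0,0,0,-1.0,0,1],[0,0,0,0,-1.0,0,1],[0,0,0,0,-1.0,0,1],[0,0,0,0,-0.5,0,1]],
])

```text
time_s: 19.25
tcp_pos: [0.4336, -0.0624, 0.0787]
orientation: [-2.139, -2.296, 0.004]
wrist_force: [1.4, 0.7, -31.5]
width: 0.089
grasp_force: 59.3
```

Emit:
arm_command([
  [[0,0,0,0,0,0,1],[0,0,0,0,0,0,1]],
])

```text
time_s: 19.42
tcp_pos: [0.4334, -0.0624, 0.0787]
orientation: [-2.138, -2.295, 0.005]
wrist_force: [-1.8, 0.1, -27.8]
width: 0.094
grasp_force: 59.8
```

Emit:
arm_command([
  [[0,0,0,0,0,0.2,1],[0,0,0,0,0,0,0.2],[0,0,0,0,0,0,0.2],[0,0,0,0,0,0,0.2],[0,0,0,0,0,0,0.2]],
])

```text
time_s: 19.83
tcp_pos: [0.4388, -0.0632, 0.0787]
orientation: [2.14, 2.297, 0.003]
wrist_force: [-1.6, 0.1, 4.2]
width: 0.4
grasp_force: 2.0
```

Emit:
arm_command([
  [[0,0,0,0,0,-1.0,0.2],[0,0,0,0,0,-2.0,0.2],[0,0,0,0,0,-3.0,0.2],[0,0,0,0,0,-3.0,0.2],[0,0,0,0,0,-2.0,0.2],[0,0,0,0,0,0,0.2],[0,0,0,0,0,0,0.2]],
])

```text
time_s: 20.42
tcp_pos: [0.4386, -0.0628, 0.1893]
orientation: [2.14, 2.298, 0.005]
wrist_force: [0.2, 0.2, -0.5]
width: 0.397
grasp_force: 0.0
```

```bash
python3 -c "
from h import *
ang();d=get_image('wrist');cv2.imwrite('pics/w6.png',d['image'][:,:,::-1])"
```

```text
20.4167 [ 0.4386 -0.0628  0.1893] theta -3.1573235622961886 rad 0.20678157988332438 F [ 0.2  0.2 -0.5] g 0.0 0.3965303309012481
```

View pics/w6.png

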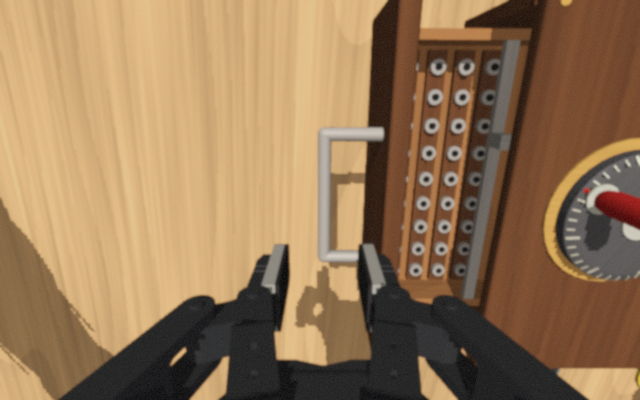

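The drawer is open with its bearings showing, the bar is at column 325, and the gripper is clear above it. I'll check the opening, and hand in if it's safely over 60 mm.

```bash
python3 -c "
from h import *
from bench import ticket
s=r.state();M=R.from_rotvec(s['orientation']).as_matrix();d=get_image('wrist')
P=wray(325,193,.086,s['tcp_pos'],M,d);o=.509-P[0];print(P,o,s['wrist_force'])
if o>.064: print(ticket.close_job())"
```

```text
[ 0.43964668 -0.05787481  0.086     ] 0.06935332466130223 [-0.24216783  0.19588739 -0.42011456]
the job is handed in; nothing more can be done
None
```

The dial lock opened on 28–37, the bolt dropped at about -3.65 rad, and the drawer was drawn out about 69 mm and let go; the job is handed in, with no verdict returned.

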